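# Snap a grease coupler onto a tilted nipple and hold it home

## Robot

A 6-joint arm with a two-finger parallel gripper is mounted at the origin on a cart in front of the work surface, level with it; the furniture and walls round the work are solid. World frame = base frame: x ahead of the robot, y to its left, z up, the work surface at z = 0. Lengths are in m, angles in degrees, forces in N, time in s.
With the tool pointing down it reaches from about 0.4 to 0.825 m from the base axis. Payload 7 kg.
Tool frame: the origin (TCP) lies between the finger pads; the fingertips stand 25 mm ahead of it and the grasp point (between the pads) lies 6 mm ahead of it; z points along the fingers, y is the line along which they close (so a half turn about z gives the same grasp; the last joint's range is limited). The gripper opens to 88 mm and grips with 3 to 60 N. Pads are 19 mm wide; open, the fingers measure 130 mm over their backs; the gripper's body (78 mm by 193 mm) begins 47 mm behind the grasp point.
Start: joints at [-60.671, 20.546, 0.682, 0, -70.136, -16.507], TCP at [0.15, -0.658, 0.252] pointing down, gripper open.
Joint ranges: [-176.03, 176.03], [-82.01, 121.73], [-58.28, 71.71], [-173.87, 95.51], [-174.79, -0.11], [-173.66, 173.66]. Speed limits (degrees/s): [136.94, 136.94, 172.46, 180, 180, 180].

## Interface

Orientations are given as [roll, pitch, yaw] about the fixed x, y, z axes, in that order (R = Rz(yaw) Ry(pitch) Rx(roll)).
In Python, from plant import ctrl gives the robot as it stands.
- The arm moves only by the tool drive_effector, called after "Call:" as name(argument=value, ...) on one line, values as JSON. Schema: {"type":"object","properties":{"deltas":{"type":"string"},"only":{"type":"string"},"quiet":{"type":"boolean"},"lines":{"type":"string"}},"required":["deltas"],"additionalProperties":false}. deltas is a string of 1 to 8 rows, parted by a bar, with the numbers parted by spaces; each row has 5 numbers: dx, dy, dz in units of 100 mm, then a turn about the tool's z in degrees, then the finger opening in m; each row is the pose to reach, as a shift and turn from the pose commanded when the call began, along the tool's axes at that moment; what a row does not reach only later rows make up. A row lasts 1/8 s, in which the tool goes at most 0.0625 m and 10.7 degrees, less where a joint would pass 70% of its speed; a pose out of reach is approached as far as the arm can. The fingers move at their own pace and stop on an object; the grip force is fixed at half the most. Time passes only in rows, so rows that do not move let the fingers close. The tool returns the time, the measured TCP pose, the force, the opening and the grip force at its end. only (a regular expression) keeps the lines of the reply that match it, lines (a string "A,B") keeps lines A to B, and quiet returns only ok. Input that does not fit is refused with a message, and nothing moves.
- ctrl.get_obs(): the state, without advancing time (a new reading comes with each control period).
- ctrl.snapshot(name): name is "scene" or "top"; returns a dict with "frame" (420x560x3 uint8, red, green, blue), "z_map" (420x560 float32, m along the optical axis (not along the pixel's ray), 0 where there is no reading), "fovy" (degrees; the focal length in pixels is half the picture's height over the tangent of half this angle, whatever the lens; pixels are square), "cx", "cy" (the principal point, pixels), "k1" (the pictures are not rectified: a ray, as slopes to the right and down, at radius r is drawn at 1 + k1 r^2 times it, then the intrinsics apply), "R" (3x3) and "t" (3): a world point X has camera coordinates R X + t. Camera axes: x right, y down, z forward; pixel columns grow to the right and rows downward; lengths in m; the calibration is good to about 2 mm. A picture is of the moment at which its call begins.
- ctrl.close_job(): hands the job in; it is judged then, once.
The state is a dict: "clock": time; "joint_pos": joint angles; "qvel": joint speeds; "tau": joint torques, N m; "tool_pos": TCP position; "orientation": TCP orientation; "force": force on the tool from outside, world axes, zero at the start; "moment": the same for the moment, N m; "opening": finger opening in m; "gripper_force": force on a finger pad.
Only numpy, scipy, OpenCV 4.12 (cv2) and the standard library are available. Lean on these libraries where they do the work, as an engineer would, in place of code of your own. Each camera call takes 0.05 s, during which the arm holds its last target. There are 200 camera calls.

## Task

Lift the loose dust cap off the tilted grease nipple of the bearing block and stand it upright, mouth down, on the bench well clear of the block. Then take the grease coupler from its holder, press it squarely onto the nipple until it snaps over, and push it on against the spring until it is fully home on the nipple's shoulder. Finish while still gripping the coupler and holding it pressed home; do not let go, and leave the gauge, the loupe and the coil unit alone.

Things in the scene. Friction and masses are not known exactly. Their poses are not given: they have to be found in the camera images.
- block: Grey bearing block fixed to the bench: foot 75 x 120 x 14 mm (x, y, z), round housing 64 mm in diameter, 50 long, axis along the block's y, 44 mm up, with a steel shaft stub 25 mm thick, 150 long. Origin: centre of its underside; z up. A round boss leans 25 degrees from vertical towards the block's -x (roughly towards the robot) and carries the nipple.
- nipple: Steel nipple on the block's boss. Origin: centre of its shoulder, a flat disc 36 mm in diameter, 84 mm above the bench; z points out along the nipple, 25 degrees from vertical towards the block's -x; y is level, along the block's y. Shank 16 mm thick up to 28 mm from the shoulder, tapering to 11 mm at 32 mm; a sprung valve pin 8 mm thick stands out of the tip to 42 mm.
- snap (a point): Point on the nipple's axis 20 mm from the shoulder, level with three sprung balls that stand out of the shank to a radius of 11 mm. They yield at roughly 5 to 7 N of push on the coupler and spring out behind its inner lip when its mouth is about 8 mm from the shoulder.
- valve_pin (a joint): Travel of the valve pin into the nipple, m: 0 = out, about 0.009 with the coupler fully home. Its spring pushes back with 4 N at 0, rising 1 N per mm to 13 N. If let go, the coupler backs off about 8 mm to where the balls hold it loosely.
- cap: Loose black plastic dust cap, a ribbed round cup upside down over the nipple: 32 mm outside diameter, 26 inside, 52 high, 45 deep inside, 35 g. Origin: centre of its open mouth; z from the mouth to the closed end. At the start the mouth rests on the nipple's shoulder, axis along the nipple's within 5 degrees; it draws off freely along that axis (45 mm clears the pin).
- holder: Aluminium block 64 x 64 x 28 mm fixed to the bench, with a round pocket of 38 mm diameter, 22 mm deep, in which the coupler stands upright. Origin: centre of its underside.
- coupler: Loose steel coupler, 160 g, 89 mm long, upright in the holder, mouth 6 mm above the bench. Origin: centre of its mouth; z from mouth to tail. Along z: round nose 34 mm thick to 33 mm; flange 44 mm across, 33 to 40; square grip 26 x 26 mm (flats across x and y), 40 to 80; tail 18 mm thick to 89. Bore 18.5 mm wide at the lip (3 to 8 mm in), ending at 33 mm. Home: mouth on the shoulder.
- gauge: Bystander: flat grey pin gauge, 83 x 30 x 12 mm, lying on the bench. Origin: centre of its underside.
- loupe: Bystander: round black loupe, 38 mm in diameter, 35 mm high, standing on the bench. Origin: centre of its underside.
- coil_a: Bystander: small dark blue coil unit with a black top, 23 x 28 x 22 mm, on the bench. Origin: centre of its underside.

How it is judged:
By the outcome, as a careful person would: the job done as asked, in the order asked, and still so for the second after the job is handed in, while the arm keeps its last pose, push and grip.
It also fails if it takes over 53 s, if anything falls off the work surface, if the arm or the gripper's body presses on something with over 40 N, if the wrist force passes 120 N, or if a joint passes its speed limit or range.

## Working session

There is one attempt and no reset: what is moved stays moved. The work goes in short steps, Python scripts to look and compute and a tool call to move; the robot and the scene stay as the last step left them, time stands still between calls to the robot, and variables do not carry over. Pictures are saved under pics/ and viewed, at most 10 in all, crops included, and the job is handed in when it is done.

```bash
ls; mkdir -p pics; cat > h.py <<'E'
import numpy as np, cv2
from plant import ctrl
def snap(n):
    s=ctrl.snapshot(n); return s
def f(s): return s["frame"].shape[0]/2/np.tan(np.radians(s["fovy"]/2))
def rays(s,uv):
    uv=np.atleast_2d(np.asarray(uv,float)); d=(uv-[s["cx"],s["cy"]])/f(s); u=d.copy()
    for _ in range(20): u=d/(1+s["k1"]*(u**2).sum(1,keepdims=True))
    return u
def cast(s,uv,z):
    u=rays(s,uv); R=np.array(s["R"]);t=np.array(s["t"]); c=-R.T@t
    d=np.c_[u,np.ones(len(u))]@R
    return c+d*((z-c[2])/d[:,2:3])
def cloud(s):
    H,W=s["z_map"].shape; vv,uu=np.mgrid[:H,:W]
    u=rays(s,np.c_[uu.ravel(),vv.ravel()]); z=s["z_map"].reshape(-1,1)
    P=(np.c_[u,np.ones(len(u))]*z-np.array(s["t"]))@np.array(s["R"])
    P[z[:,0]==0]=np.nan
    return P.reshape(H,W,3)
def save(s,n): cv2.imwrite("pics/"+n,cv2.cvtColor(s["frame"],cv2.COLOR_RGB2BGR))
E
python3 - <<'E'
from h import *
import pickle
for n in("scene","top"):
    s=snap(n); save(s,n+"0.png"); pickle.dump(s,open(n+"0.pkl","wb"))
    print(n,{k:s[k] for k in("fovy","cx","cy","k1","R","t")}, -np.array(s["R"]).T@s["t"])
print(ctrl.get_obs())
E
```

```text
pics
plant.py
scene {'fovy': 49.73273179249156, 'cx': 278.89418011258255, 'cy': 199.07841771263006, 'k1': 0.04698108010742152, 'R': array([[-8.89928860e-01, -4.56098548e-01,  8.59316916e-04],
       [-2.99452735e-01,  5.82862017e-01, -7.55380651e-01],
       [ 3.44027155e-01, -6.72492367e-01, -6.55285688e-01]]), 't': array([0.53664069, 0.32361907, 0.70721268])} [0.33118029 0.53173091 0.70742078]
top {'fovy': 43.622687299801306, 'cx': 280.8829390076393, 'cy': 206.7720817167366, 'k1': -0.08388656586633607, 'R': array([[-0.01317706, -0.99979716, -0.01523137],
       [-0.98560059,  0.01555503, -0.16837316],
       [ 0.16857594,  0.01279338, -0.98560564]]), 't': array([-0.05660221,  0.6763038 ,  1.08452031])} [ 0.48299554 -0.08098533  1.18191862]
{'clock': 0.1, 'joint_pos': array([-6.06693257e+01,  2.05859848e+01,  6.38528245e-01, -1.79649380e-02,
       -7.01351480e+01, -1.65066900e+01]), 'qvel': array([ 0.01351438, -0.06732391,  0.15311176,  0.04023297, -0.02244305,
        0.06331911]), 'tau': array([-1.32940400e-03, -5.84162557e+01,  2.93755192e+01,  7.01550677e+00,
        1.02334734e-02, -5.53348957e-05]), 'tool_pos': array([ 0.14970649, -0.65777597,  0.25072706]), 'orientation': array([ 1.79916001e+02, -7.27927700e-03, -1.67182127e+02]), 'force': array([ 0.58473475, -0.87466685, -0.53244178]), 'moment': array([-0.00319194,  0.03081009, -0.05990776]), 'gripper_force': 0.0, 'opening': 0.08753396859634573}
```
View pics/scene0.png

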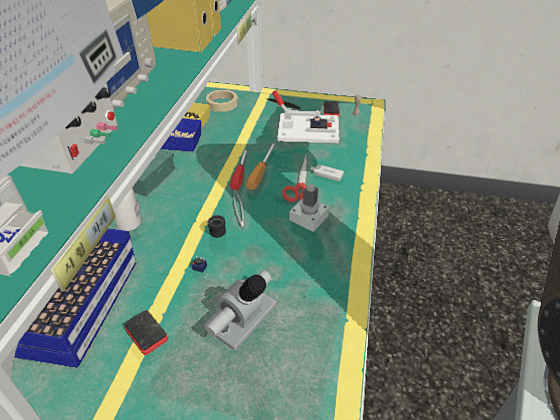

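View pics/top0.png

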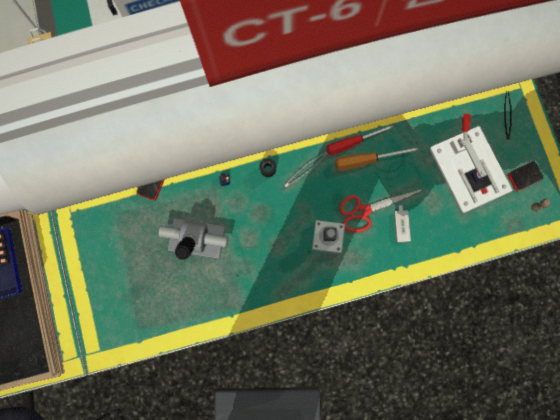

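The scene view shows the block near (240,310) with the black cap at (255,288), and the holder and coupler near (310,208). In the top view the block is at (195,238), the cap end at (185,247) and the coupler at (329,235). Next I'll measure these.

```bash
cat > m.py <<'E'
from h import *
import pickle
def box(P,lo,hi): return ((P>lo)&(P<hi)).all(-1)
if __name__=="__main__":
  for n in("top","scene"):
    s=pickle.load(open(n+"0.pkl","rb")); P=cloud(s); g=s["frame"].astype(int); v=g.max(-1); sat=v-g.min(-1)
    pxs=dict(top=dict(b=(195,238),h=(329,235)),scene=dict(b=(240,310),h=(310,205)))[n]
    for k,(u,w) in pxs.items(): print(n,k,P[w,u], cast(s,(u,w),.03))
    B=P[pxs["b"][1],pxs["b"][0]]; Hh=P[pxs["h"][1],pxs["h"][0]]
    # foot top z~14mm, grey
    for nm,c,zlo,zhi in(("foot",B,.009,.019),("holder",Hh,.023,.033),("flange",Hh,.042,.05),("tail",Hh,.091,.1),("grip",Hh,.082,.09)):
        m=box(P,[c[0]-.09,c[1]-.09,zlo],[c[0]+.09,c[1]+.09,zhi])&(sat<45)
        if m.sum()<5: print(nm,m.sum());continue
        xy=P[m][:,:2].astype(np.float32); print(nm,m.sum(),xy.mean(0),cv2.minAreaRect(xy),"z",np.median(P[m][:,2]))
    m=box(P,[B[0]-.12,B[1]-.1,.07],[B[0]+.09,B[1]+.1,.2])&(v<75)
    q=P[m];print("cap",m.sum(),q.min(0),q.max(0),q.mean(0))
    # cap end disc: RANSAC plane
    best=None;rng=np.random.default_rng(0)
    for _ in range(500):
        a=q[rng.choice(len(q),3,False)];nn=np.cross(a[1]-a[0],a[2]-a[0]);L=np.linalg.norm(nn)
        if L<1e-6: continue
        nn/=L;nn*=np.sign(nn[2])
        if nn[2]<.75: continue
        i=abs((q-a[0])@nn)<.0015
        if best is None or i.sum()>best.sum():best=i
    e=q[best];c=e.mean(0);w=np.linalg.svd(e-c)[2][2];w*=np.sign(w[2]);print("capend",best.sum(),c,"axis",w,"tilt",np.degrees(np.arccos(w[2])),"az",np.degrees(np.arctan2(w[1],w[0])))
    hh=box(P,[B[0]-.1,B[1]-.1,.035],[B[0]+.1,B[1]+.1,.062])&(v>150)&(sat<40)
    if hh.sum()>10:print("shaft",hh.sum(),cv2.minAreaRect(P[hh][:,:2].astype(np.float32)))
E
python3 m.py
```

```text
top b [0.60651802 0.1151981  0.08593632] [[0.61282231 0.12521083 0.03      ]]
top h [ 0.60794518 -0.16640352  0.09300587] [[ 0.61517493 -0.17134592  0.03      ]]
foot 562 [0.61290175 0.11903548] ((0.6158382296562195, 0.1266522854566574), (0.1191956028342247, 0.07535435259342194), 80.273193359375) z 0.012675941975370574
holder 501 [ 0.6128341  -0.16804516] ((0.6138889193534851, -0.16912595927715302), (0.06429383158683777, 0.06466277688741684), 81.62479400634766) z 0.026817514942326013
flange 121 [ 0.60926354 -0.16656396] ((0.6134071946144104, -0.16886566579341888), (0.04156874865293503, 0.042344190180301666), 43.93105697631836) z 0.044760025907725966
tail 35 [ 0.6141685 -0.1684571] ((0.6136133074760437, -0.16910308599472046), (0.013279221951961517, 0.012322262860834599), 42.67685317993164) z 0.092973172845854
grip 94 [ 0.613616   -0.16883828] ((0.6133098006248474, -0.16926050186157227), (0.025454562157392502, 0.025687983259558678), 89.14726257324219) z 0.08530259291660128
cap 333 [0.56005684 0.10087036 0.07045803] [0.61878881 0.14871195 0.1373756 ] [0.58342889 0.12954077 0.1203626 ]
c
[... 908 characters left out ...]
1713
tail 27 [ 0.6138392  -0.16725655] ((0.6145049333572388, -0.16746236383914948), (0.017231447622179985, 0.012434858828783035), 75.46511840820312) z 0.09286546698544983
grip 70 [ 0.61066306 -0.16260125] ((0.6121606230735779, -0.16509705781936646), (0.02606869302690029, 0.02396509237587452), 13.86599349975586) z 0.08489238386406775
cap 493 [0.56043283 0.12185889 0.08466852] [0.60755009 0.15290336 0.13615921] [0.57913241 0.14234264 0.11936238]
capend 157 [0.57238541 0.13921512 0.12821239] axis [-0.54652831  0.16953232  0.82010097] tilt 34.905097601480435 az 162.76618241237682
shaft 606 ((0.6022767424583435, 0.13166287541389465), (0.14906291663646698, 0.037488482892513275), 79.32451629638672)
```

```bash
cat > go.py <<'E'
import sys
from h import *
from scipy.spatial.transform import Rotation as Ro
def go(p,yaw=None):
    o=ctrl.get_obs(); R=Ro.from_euler("xyz",o["orientation"],degrees=True).as_matrix()
    d=R.T@(np.array(p)-o["tool_pos"])
    t=0 if yaw is None else (o["orientation"][2]-yaw+180)%360-180
    print("shift",d.round(4),"turn",round(t,1),"tcp",o["tool_pos"].round(4),"ori",o["orientation"].round(1),"F",o["force"].round(1),"open",round(o["opening"],4),"t",o["clock"])
if __name__=="__main__":
    a=[float(x) for x in sys.argv[1:]]; go(a[:3],*a[3:])
E
python3 go.py 0.584 0.1335 0.2 169.7
python3 - <<'E'
from h import *
import pickle
for n in("top","scene"):
    P=cloud(pickle.load(open(n+"0.pkl","rb"))); 
    q=P[(P[...,2]>.16)&(P[...,2]<.8)&(abs(P[...,1])<.45)&(P[...,0]>.35)]
    for z in np.arange(.15,.8,.1):
        k=q[(q[:,2]>z)&(q[:,2]<z+.1)]
        print(n,round(z,2),len(k),k.min(0) if len(k) else '')
s=pickle.load(open("top0.pkl","rb")); c=s["frame"][205:270,295:365]
cv2.imwrite("pics/coup.png",cv2.resize(c,None,fx=8,fy=8,interpolation=cv2.INTER_CUBIC)[...,::-1])
E
```

```text
shift [-0.599   0.6751  0.0516] turn 23.1 tcp [ 0.1497 -0.6578  0.2507] ori [ 179.9   -0.  -167.2] F [ 0.6 -0.9 -0.5] open 0.0875 t 0.1
top 0.15 0 
top 0.25 1485 [0.94860294 0.28046541 0.28800351]
top 0.35 1753 [0.89310242 0.33703039 0.35009139]
top 0.45 635 [0.89564262 0.16871937 0.45249032]
top 0.55 0 
top 0.65 947 [0.74600034 0.03093155 0.67250179]
top 0.75 545 [ 0.54619224 -0.29839408  0.79089431]
scene 0.15 788 [ 0.7065886  -0.42932769  0.16002598]
scene 0.25 28494 [ 0.7106644  -0.44949309  0.25001624]
scene 0.35 4493 [ 0.7810642  -0.3840249   0.35000079]
scene 0.45 13762 [ 0.67399671 -0.07046105  0.4500368 ]
scene 0.55 1933 [0.70374916 0.18621584 0.55000635]
scene 0.65 0 
scene 0.75 0
```

View pics/coup.png

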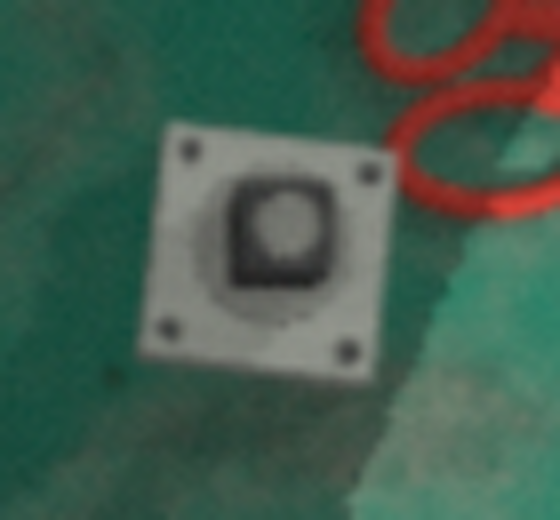

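The crop shows the holder turned about -8° and the coupler's square grip nearly in line with the world axes (crop centre about (283,232)). Now I'll move over the cap.

Units first: shifts go in units of 100 mm. So 0.36 m is 3.6, -0.32 m is -3.2.

Call:
drive_effector(deltas="-0.4 0.45 0 3 0.06 | -0.8 0.9 0 6 0.06 | -1.2 1.35 0 9 0.06 | -1.6 1.8 0 12 0.06 | -2 2.25 0 15 0.06 | -2.4 2.7 0 18 0.06 | -2.8 3.15 0 20 0.06 | -3.2 3.6 0 23.1 0.06")

```text
clock: 1.1
tool_pos: [0.3823, -0.2343, 0.2517]
orientation: [180.0, 0.0, 169.6]
force: [1.9, -0.1, 0.3]
opening: 0.0597
gripper_force: 0.0
```

```bash
python3 go.py 0.584 0.1335 0.19 169.7
```

```text
shift [-0.1322  0.398   0.0617] turn -0.1 tcp [ 0.3823 -0.2343  0.2517] ori [180.    0.  169.6] F [ 1.9 -0.1  0.3] open 0.0597 t 1.1
```

In the tool's units: 0.398 m is 3.98, 0.34 m is 3.4.

Call:
drive_effector(deltas="-0.18 0.55 0 0 0.06 | -0.36 1.1 0 0 0.06 | -0.55 1.65 0 0 0.06 | -0.75 2.25 0 0 0.06 | -0.94 2.83 0.2 0 0.06 | -1.13 3.4 0.4 0 0.06 | -1.32 3.98 0.6 0 0.06 | -1.32 3.98 0.6 0 0.06")

```text
clock: 2.1
tool_pos: [0.5831, 0.1347, 0.1886]
orientation: [-179.9, -0.2, 169.9]
force: [-1.1, -0.5, 0.7]
opening: 0.0603
gripper_force: 0.0
```

```bash
python3 go.py 0.584 0.1335 0.115 169.7
```

```text
shift [-0.0013 -0.0009  0.0736] turn 0.2 tcp [0.5831 0.1347 0.1886] ori [-179.9   -0.2  169.9] F [-1.1 -0.5  0.7] open 0.0603 t 2.1
```

In the tool's units: 0.074 m is 0.74, 0.04 m is 0.4.

Call:
drive_effector(deltas="-0.01 -0.01 0.4 0 0.06 | -0.01 -0.01 0.74 0 0.06 | -0.01 -0.01 0.74 0 0.06 | -0.01 -0.01 0.74 0 0.025 | -0.01 -0.01 0.74 0 0.025 | -0.01 -0.01 0.74 0 0.025 | -0.01 -0.01 0.74 0 0.025 | -0.01 -0.01 0.74 0 0.025")

```text
clock: 3.1
tool_pos: [0.5843, 0.1315, 0.1182]
orientation: [179.9, 0.1, 169.7]
force: [0.2, 2.9, 2.2]
opening: 0.0305
gripper_force: 30.0
```

```bash
python3 go.py 0.584 0.1335 0.115 169.7
```

```text
shift [0.0007 0.002  0.0032] turn 0.0 tcp [0.5843 0.1315 0.1182] ori [1.799e+02 1.000e-01 1.697e+02] F [0.2 2.9 2.2] open 0.0305 t 3.1
```

In the tool's units: -0.0725 m is -0.725, 0.034 m is 0.34.

Call:
drive_effector(deltas="0.065 0 -0.135 0 0.025 | 0.125 0 -0.27 0 0.025 | 0.19 0 -0.41 0 0.025 | 0.255 0 -0.55 0 0.025 | 0.34 0 -0.725 0 0.025 | 0.5 0 -1 0 0.025 | 0.6 0 -1 0 0.025 | 0.6 0 -1 0 0.025")

```text
clock: 4.1
tool_pos: [0.5237, 0.1416, 0.218]
orientation: [180.0, 0.0, 169.8]
force: [-0.3, -0.5, -0.1]
opening: 0.0302
gripper_force: 30.0
```

```bash
python3 - <<'E'
from m import *
from go import go
for n in("top","scene"):
    s=snap(n); pickle.dump(s,open(n+"1.pkl","wb"))
    save(s,n+"1.png")
go([0,0,0])
E
```

```text
shift [ 0.4906 -0.2325  0.2176] turn 0 tcp [0.5243 0.1414 0.2172] ori [-180.    -0.   169.7] F [-0.4  0.3 -0.7] open 0.0305 t 4.2
```

View pics/scene1.png

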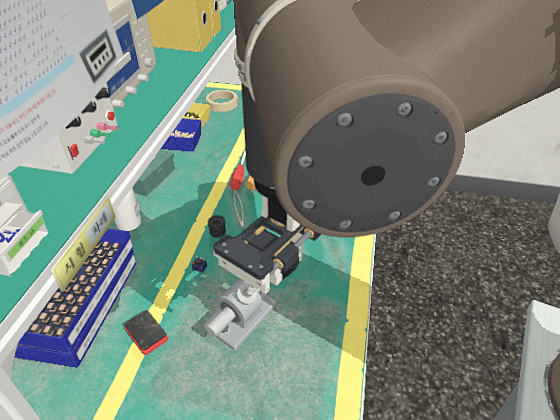

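The scene view shows the bare nipple at about (247,292) on the block and the cap drawn off in the gripper. I'll take it to the free bench between the block and the holder.

```bash
python3 go.py 0.54 -0.03 0.055 169.7; python3 - <<'E'
from m import *
# nipple from shots 1
for n in("top","scene"):
    s=pickle.load(open(n+"1.pkl","rb"));P=cloud(s);g=s["frame"].astype(int);sat=g.max(-1)-g.min(-1)
    m=box(P,[.54,.09,.086],[.63,.18,.135])&(sat<45)
    q=P[m]
    for lo in np.arange(.084,.13,.006):
        k=q[(q[:,2]>lo)&(q[:,2]<lo+.006)]
        if len(k)>2: print(n,round(lo,3),len(k),k.mean(0).round(4),k.min(0).round(4),k.max(0).round(4))
E
```

```text
shift [-0.0461 -0.1658  0.1623] turn 0.0 tcp [0.5243 0.1414 0.2172] ori [-180.    -0.   169.7] F [-0.4  0.3 -0.7] open 0.0305 t 4.2
top 0.084 56 [0.6054 0.1272 0.0878] [0.5916 0.1129 0.0861] [0.6129 0.1449 0.0899]
top 0.09 16 [0.6019 0.1258 0.0919] [0.5909 0.1165 0.09  ] [0.6105 0.1399 0.0956]
top 0.096 8 [0.5908 0.1249 0.0992] [0.5801 0.1228 0.0967] [0.5992 0.1279 0.101 ]
top 0.102 18 [0.5899 0.1283 0.1049] [0.5796 0.1221 0.1031] [0.5985 0.1411 0.1079]
top 0.108 29 [0.5881 0.1296 0.1108] [0.5792 0.1232 0.1081] [0.5959 0.1373 0.114 ]
top 0.114 15 [0.5851 0.1315 0.1166] [0.5786 0.1263 0.1142] [0.5911 0.1366 0.1188]
top 0.12 6 [0.5814 0.133  0.1207] [0.5783 0.1311 0.1201] [0.5845 0.1355 0.1215]
scene 0.084 69 [0.6061 0.1355 0.0881] [0.5872 0.1198 0.086 ] [0.6128 0.1469 0.09  ]
scene 0.09 19 [0.6005 0.1353 0.0924] [0.5875 0.1231 0.0901] [0.6124 0.1423 0.0958]
scene 0.096 15 [0.587  0.1394 0.1   ] [0.5795 0.1293 0.0961] [0.5968 0.144  0.1019]
scene 0.102 33 [0.5872 0.1397 0.1052] [0.5785 0.1317 0.1023] [0.5974 0.1449 0.1078]
scene 0.108 37 [0.5866 0.1381 0.1106] [0.5788 0.1311 0.1083] [0.5953 0.1431 0.1136]
scene 0.114 6 [0.5834 0.1381 0.1156] [0.5795 0.1365 0.1141] [0.5873 0.139  0.1173]
```

Call:
drive_effector(deltas="-0.15 -0.55 0.2 0 0.025 | -0.3 -1.1 0.4 0 0.025 | -0.46 -1.66 0.6 0 0.025 | -0.46 -1.66 1.1 0 0.025 | -0.46 -1.66 1.4 0 0.025 | -0.46 -1.66 1.62 0 0.025 | -0.46 -1.66 1.62 0 0.025")

```text
clock: 5.08
tool_pos: [0.5388, -0.0308, 0.0532]
orientation: [-179.9, -0.3, 169.7]
force: [0.7, -0.7, -0.8]
opening: 0.0305
gripper_force: 30.0
```

```bash
python3 go.py 0.54 -0.03 0.042 169.7
```

```text
shift [-0.0011  0.001   0.0112] turn -0.0 tcp [ 0.5388 -0.0308  0.0532] ori [-179.9   -0.3  169.7] F [ 0.7 -0.7 -0.8] open 0.0305 t 5.075
```

In the tool's units: 0.012 m is 0.12, 0.01 m is 0.1.

Call:
drive_effector(deltas="0 0 0.06 0 0.025 | 0 0 0.1 0 0.025 | 0 0 0.12 0 0.025")

```text
clock: 5.45
tool_pos: [0.5404, -0.0299, 0.0439]
orientation: [180.0, 0.0, 169.7]
force: [0.2, -0.4, -0.5]
opening: 0.0307
gripper_force: 30.0
```

Call:
drive_effector(deltas="0 0 0.02 0 0.025 | 0 0 0.02 0 0.025")

```text
clock: 5.7
tool_pos: [0.5402, -0.03, 0.0417]
orientation: [180.0, 0.0, 169.7]
force: [-0.4, 0.1, -0.6]
opening: 0.0302
gripper_force: 30.0
```

Call:
drive_effector(deltas="0 0 0.02 0 0.025 | 0 0 0.02 0 0.025")

```text
clock: 5.95
tool_pos: [0.5406, -0.03, 0.0405]
orientation: [180.0, 0.1, 169.7]
force: [-2.9, 0.3, 9.5]
opening: 0.0305
gripper_force: 30.0
```

Call:
drive_effector(deltas="0 0 0.02 0 0.025 | 0 0 0.02 0 0.025")

```text
clock: 6.2
tool_pos: [0.5411, -0.03, 0.0399]
orientation: [180.0, 0.1, 169.8]
force: [-6.4, 0.9, 22.1]
opening: 0.0308
gripper_force: 30.0
```

Call:
drive_effector(deltas="-0.03 0 0 0 0.025 | -0.06 0 0 0 0.025 | -0.09 0 0.005 0 0.025 | -0.12 0 0.01 0 0.025")

```text
clock: 6.7
tool_pos: [0.5513, -0.032, 0.0381]
orientation: [-180.0, -0.0, 169.7]
force: [-8.3, 4.3, 18.3]
opening: 0.0306
gripper_force: 30.0
```

```bash
python3 - <<'E'
from m import *
s=snap("scene"); save(s,"cap2.png"); s=snap("top")
cv2.imwrite("pics/cap2t.png",cv2.resize(s["frame"][180:290,190:330],None,fx=5,fy=5)[...,::-1])
E
```

```text
(no output)
```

View pics/cap2.png

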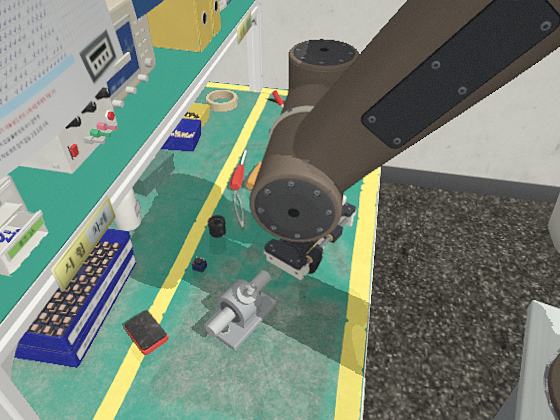

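The cap is hidden behind the gripper. The TCP has followed the expected arc (10 mm across, 2 mm down), so the cap is turning upright, and I'll continue.

In the tool's units: -0.002 m is -0.02, 0.002 m is 0.02.

Call:
drive_effector(deltas="-0.02 0 0.01 0 0.025 | -0.04 0 0.02 0 0.025 | -0.06 0 0.02 0 0.025 | -0.06 0 0.02 0 0.025")

```text
clock: 7.3
tool_pos: [0.5578, -0.0331, 0.036]
orientation: [180.0, 0.0, 169.7]
force: [-5.8, 3.2, 16.6]
opening: 0.0303
gripper_force: 30.0
```

Call:
drive_effector(deltas="0 0 0.01 0 0.025 | 0 0 0 0 0.025 | 0 0 -0.01 0 0.06 | 0 0 -0.01 0 0.06 | 0 0 -0.01 0 0.06")

```text
clock: 7.92
tool_pos: [0.5578, -0.0333, 0.0353]
orientation: [-180.0, -0.0, 169.7]
force: [0.3, 0.2, 0.1]
opening: 0.055
gripper_force: 0.0
```

Call:
drive_effector(deltas="0 0 -0.5 0 0.06 | 0 0 -1 0 0.06 | -0.2 -0.5 -1.3 0 0.06 | -0.4 -1 -1.3 -3 0.06 | -0.6 -1.35 -1.3 -10 0.06 | -0.6 -1.35 -1.3 -10.3 0.06")

```text
clock: 8.68
tool_pos: [0.593, -0.1793, 0.1648]
orientation: [-180.0, -0.0, 179.9]
force: [-0.3, 0.6, -1.2]
opening: 0.0602
gripper_force: 0.0
```

```bash
python3 go.py 0.6138 -0.1685 0.13 180; python3 - <<'E'
from m import *
s=snap("top"); save(s,"cap3.png");P=cloud(s);g=s["frame"].astype(int)
m=box(P,[.49,-.09,.01],[.62,.03,.09])&(g.max(-1)<75);q=P[m];print(m.sum(),q.min(0),q.max(0),np.median(q,0))
E
```

```text
shift [-0.0208  0.0108  0.0348] turn -0.1 tcp [ 0.593  -0.1793  0.1648] ori [-180.    -0.   179.9] F [-0.3  0.6 -1.2] open 0.0602 t 8.675
188 [ 0.53756207 -0.04918669  0.01057892] [ 0.56780074 -0.01672594  0.05716303] [ 0.55224182 -0.03281444  0.04926077]
```

View pics/cap3.png

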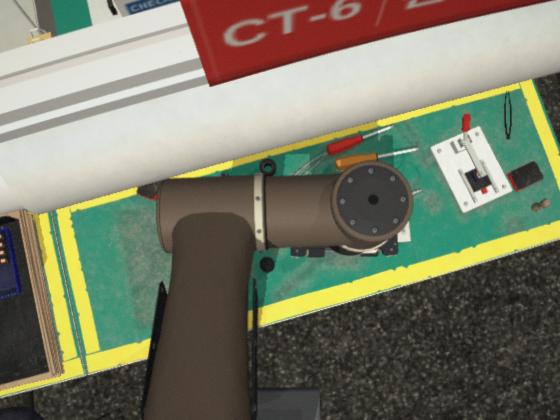

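The cap stands upright at top-view pixel (267,265), 32 mm across with its top at about 50 mm. Next, the coupler.

Call:
drive_effector(deltas="-0.208 0.108 0.3 0 0.06 | -0.208 0.108 0.6 0 0.06 | -0.208 0.108 0.88 0 0.06 | -0.208 0.108 0.88 0 0.06 | -0.208 0.108 0.88 0 0.02 | -0.208 0.108 0.88 0 0.02 | -0.208 0.108 0.88 0 0.02 | -0.208 0.108 0.88 0 0.02")

```text
clock: 9.72
tool_pos: [0.614, -0.1662, 0.0783]
orientation: [-180.0, 0.1, -180.0]
force: [1.0, -6.7, -0.3]
opening: 0.0261
gripper_force: 29.9
```

Call:
drive_effector(deltas="0 0 0 0 0.02 | 0 0 0 0 0.02")

```text
clock: 9.98
tool_pos: [0.614, -0.1665, 0.0781]
orientation: [-180.0, 0.0, -180.0]
force: [-0.0, -3.4, 4.1]
opening: 0.026
gripper_force: 29.9
```

In the tool's units: -0.012 m is -0.12, 0.007 m is 0.07.

Call:
drive_effector(deltas="0 0 -0.06 0 0.02 | 0 0 -0.12 0 0.02 | 0 0 -0.12 0 0.02 | 0.02 0 -0.12 0 0.02 | 0.04 0 -0.12 0 0.02 | 0.07 0 -0.12 0 0.02")

```text
clock: 10.72
tool_pos: [0.609, -0.1666, 0.0901]
orientation: [-179.9, 0.3, -179.9]
force: [6.4, -8.3, -3.4]
opening: 0.0254
gripper_force: 30.0
```

Call:
drive_effector(deltas="0.03 0 0 0 0.02 | 0.06 0 0 0 0.02")

```text
clock: 10.98
tool_pos: [0.6033, -0.1667, 0.0904]
orientation: [-179.9, 0.3, -179.9]
force: [6.9, -8.5, -3.1]
opening: 0.0255
gripper_force: 30.0
```

Call:
drive_effector(deltas="0.03 -0.01 0 0 0.02 | 0.06 -0.015 0 0 0.02 | 0.09 -0.015 0 0 0.02 | 0.12 -0.015 0 0 0.02 | 0.145 -0.015 0 0 0.02 | 0.145 -0.015 0 0 0.02")

```text
clock: 11.72
tool_pos: [0.5893, -0.1673, 0.0906]
orientation: [-180.0, 0.4, -179.9]
force: [7.2, -4.0, -2.6]
opening: 0.0259
gripper_force: 30.0
```

In the tool's units: -0.12 m is -1.2, -0.08 m is -0.8.

Call:
drive_effector(deltas="0.02 0 0 0 0.02 | 0.02 0 0 0 0.02 | 0.02 0 -0.4 0 0.02 | 0.02 0 -0.8 0 0.02 | 0.02 0 -1.2 0 0.02 | 0.02 0 -1.2 0 0.02")

```text
clock: 12.48
tool_pos: [0.5855, -0.167, 0.2127]
orientation: [180.0, 0.3, -180.0]
force: [0.5, 0.2, -2.9]
opening: 0.0259
gripper_force: 30.0
```

```bash
python3 go.py 0.5417 0.1414 0.2105 169.7
```

```text
shift [0.0436 0.3084 0.0021] turn 10.3 tcp [ 0.5855 -0.167   0.2127] ori [ 180.     0.3 -180. ] F [ 0.5  0.2 -2.9] open 0.0259 t 12.475
```

Call:
drive_effector(deltas="0.06 0.4 0 0 0.02 | 0.12 0.85 0 2 0.02 | 0.2 1.4 0 5 0.02 | 0.28 1.95 0 8 0.02 | 0.36 2.5 0 10.3 0.02 | 0.436 3 0 10.3 0.02 | 0.436 3.084 0 10.3 0.02 | 0.436 3.084 0 10.3 0.02")

```text
clock: 13.48
tool_pos: [0.5395, 0.1413, 0.2083]
orientation: [-179.9, -0.1, 169.8]
force: [-0.2, -0.5, -2.3]
opening: 0.0261
gripper_force: 30.0
```

```bash
python3 go.py 0.5417 0.1414 0.2105 169.7; cat > coup.py <<'E'
from m import *
import sys
for n in("scene","top"):
    s=snap(n); save(s,n+sys.argv[1]+".png"); pickle.dump(s,open(n+sys.argv[1]+".pkl","wb")); 
    cv2.imwrite("pics/"+n+sys.argv[1]+"c.png",cv2.resize(s["frame"][190:350,180:340],(640,640),interpolation=cv2.INTER_CUBIC)[...,::-1])
E
python3 coup.py 4
```

```text
shift [-0.0021  0.0004 -0.0022] turn 0.1 tcp [0.5395 0.1413 0.2083] ori [-1.799e+02 -1.000e-01  1.698e+02] F [-0.2 -0.5 -2.3] open 0.0261 t 13.475
```

View pics/scene4c.png

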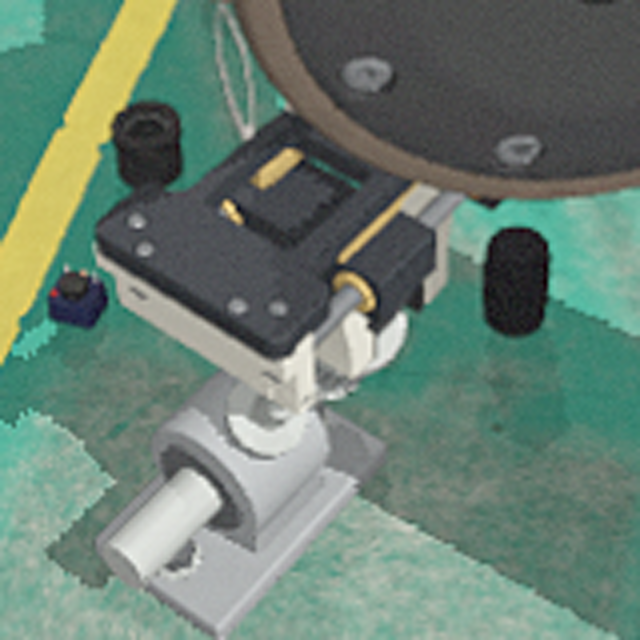

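The crop shows the cap upright at (517,283). The coupler is mostly hidden behind the near finger, with only the flange visible at about (390,345). I'll turn the tool so the camera can measure the coupler's tilt.

```bash
python3 -c "
from h import *; print(ctrl.get_obs()['joint_pos'])"
```

```text
[ 3.46373979e+01  1.15016942e+01 -1.77371618e+01 -2.83988781e-02
 -6.08499752e+01 -1.34933250e+02]
```

Call:
drive_effector(deltas="0 0 -0.4 5 0.02 | 0 0 -0.5 15 0.02 | 0 0 -0.5 25 0.02 | 0 0 -0.5 35 0.02 | 0 0 -0.5 45 0.02 | 0 0 -0.5 50 0.02 | 0 0 -0.5 50 0.02")

```text
clock: 14.45
tool_pos: [0.5587, 0.1033, 0.2557]
orientation: [179.6, -3.5, 122.9]
force: [-0.3, -0.0, -1.7]
opening: 0.0261
gripper_force: 30.0
```

```bash
python3 coup.py 5; python3 go.py 0 0 0
```

```text
shift [ 0.2005 -0.5273  0.2646] turn 0 tcp [0.5584 0.1047 0.256 ] ori [179.5  -3.5 123. ] F [-0.2  0.3 -2.7] open 0.0259 t 14.55
```

View pics/scene5c.png

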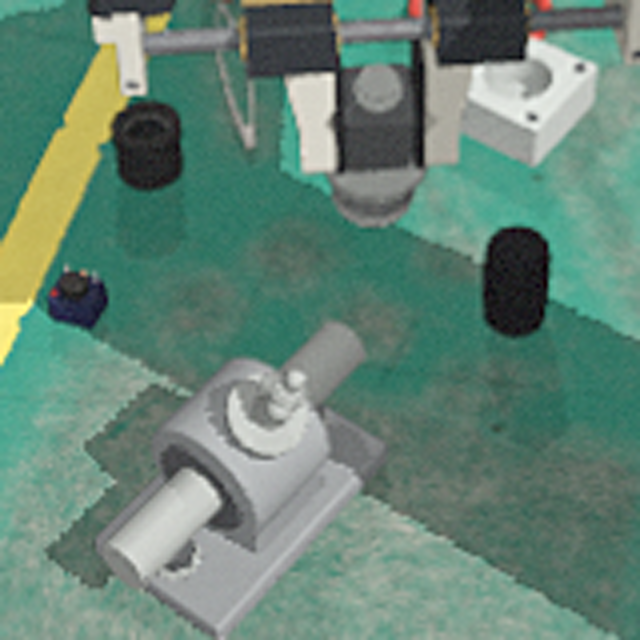

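The crop shows the coupler's grip face at (380,120), tail at (378,90) and flange at (378,195), all clear of the fingers, and the bare nipple pin at (295,378). Now I'll measure the coupler's tilt in the tool frame and check the nipple.

```bash
python3 - <<'E'
from m import *
from go import go,Ro
s=pickle.load(open("scene5.pkl","rb"));P=cloud(s);g=s["frame"].astype(int)
o=ctrl.get_obs();R=Ro.from_euler("xyz",o["orientation"],degrees=True).as_matrix()
T=(P-o["tool_pos"])@R   # tool coords
sub=np.zeros(P.shape[:2],bool);sub[190:350,180:340]=1
def plane(m,nm):
    q=T[m&sub];c=np.median(q,0);
    for _ in range(4):
        c=q.mean(0);w=np.linalg.svd(q-c)[2][2]; k=abs((q-c)@w)<.0025; q=q[k]
    print(nm,len(q),c.round(4),w.round(3)); return w
# grip face: |y|<11mm, within crop 345..415 x 105..165
f=np.zeros_like(sub); f[190+113//4:190+160//4,180+348//4:180+412//4]=1
w=plane(f,"face"); print("tilt about y:",np.degrees(np.arctan2(w[2],w[0])), "side",np.degrees(np.arctan2(w[1],w[0])))
f=np.zeros_like(sub); f[190+72//4:190+104//4,180+364//4:180+396//4]=1
plane(f,"tail")
m=sub&(abs(T[...,1])<.03)&(T[...,2]>.02)&(T[...,2]<.09)&(abs(T[...,0])<.06); q=T[m];print("low",len(q),q.min(0),q.max(0))
for z in np.arange(.02,.09,.006):
    k=q[(q[:,2]>z)&(q[:,2]<z+.006)]
    if len(k):print(z.round(3),len(k),"x",k[:,0].min().round(4),k[:,0].max().round(4),"y",k[:,1].min().round(4),k[:,1].max().round(4))
print("pin tip",cast(s,(180+295/4,190+376/4),.121), P[284,253],P[285,254])
E
```

```text
Traceback (most recent call last):
numpy.linalg.LinAlgError: SVD did not converge
```

```bash
cat > meas.py <<'E'
from m import *
from go import go,Ro
import sys
s=pickle.load(open("scene5.pkl","rb"));P=cloud(s)
o=ctrl.get_obs();R=Ro.from_euler("xyz",o["orientation"],degrees=True).as_matrix()
T=(P-o["tool_pos"])@R
sub=np.zeros(P.shape[:2],bool);sub[190:350,180:340]=1; sub&=np.isfinite(P[...,0])
def plane(m,nm):
    q=T[m&sub];q=q[abs(q-np.median(q,0)).max(1)<.03]
    for _ in range(4):
        c=q.mean(0);w=np.linalg.svd(q-c)[2][2]; q=q[abs((q-c)@w)<.0025]
    print(nm,len(q),c.round(4),w.round(3)); return w
f=np.zeros_like(sub); f[190+113//4:190+160//4,180+348//4:180+412//4]=1
w=plane(f,"face"); print("tilt about y:",np.degrees(np.arctan(w[2]/w[0])), "side",np.degrees(np.arctan(w[1]/w[0])))
f=np.zeros_like(sub); f[190+76//4:190+104//4,180+364//4:180+396//4]=1
w=plane(f,"tail"); print("tilt",np.degrees(np.arctan(w[0]/w[2])),np.degrees(np.arctan(w[1]/w[2])))
m=sub&(abs(T[...,1])<.03)&(T[...,2]>.02)&(T[...,2]<.09)&(abs(T[...,0])<.06); q=T[m]
for z in np.arange(.02,.09,.006):
    k=q[(q[:,2]>z)&(q[:,2]<z+.006)]
    if len(k):print(z.round(3),len(k),"x",k[:,0].min().round(4),k[:,0].max().round(4),"y",k[:,1].min().round(4),k[:,1].max().round(4))
print("pin tip",cast(s,(180+295/4,190+376/4),.121), P[284,253],P[285,254])
E
python3 meas.py
```

```text
face 174 [ 0.0086 -0.0007  0.0091] [-0.945  0.011 -0.326]
tilt about y: 19.02423807078703 side -0.6563742706027742
tail 46 [ 0.006  -0.0008 -0.0119] [ 0.61  -0.201 -0.766]
tilt -38.53527409611383 14.70186606970966
0.02 76 x 0.0013 0.0114 y -0.0278 0.0283
0.026 36 x -0.001 0.0077 y -0.0162 0.0116
0.032 89 x -0.0047 0.0065 y -0.0173 0.0188
0.038 65 x -0.0057 0.0075 y -0.0194 0.0188
0.044 4 x 0.0012 0.0044 y -0.0031 0.0103
0.05 19 x -0.0168 -0.0029 y -0.014 0.0152
0.056 37 x -0.0224 -0.0051 y -0.0164 0.0167
0.062 28 x -0.0211 -0.0073 y -0.0149 0.0151
0.068 30 x -0.0242 -0.0099 y -0.0133 0.015
pin tip [[0.57946798 0.13557441 0.121     ]] [0.58048737 0.13622827 0.12114807] [0.57846647 0.13657931 0.12014797]
```

Coupler tilt in the grip is about 20.5°, about 4.5° short, with the axis about 3.5 mm off centre. The turn ran into the joint 6 limit, so I'll turn back and work from there. The pin tip agrees with the model to 1 mm.

Call:
drive_effector(deltas="0 0 0 -10 0.02 | 0 0 0 -20 0.02 | 0 0 0 -30 0.02 | 0 0 0 -40 0.02 | 0 0 0 -50 0.02 | 0 0 0 -50 0.02 | 0 0 0 -50 0.02")

```text
clock: 15.42
tool_pos: [0.5582, 0.106, 0.2563]
orientation: [177.0, -1.9, 173.0]
force: [0.3, 0.2, -1.2]
opening: 0.0254
gripper_force: 30.0
```

```bash
python3 go.py 0.55 0.1403 0.1971 169.7
```

```text
shift [0.0104 0.0298 0.0612] turn 3.3 tcp [0.5582 0.106  0.2563] ori [177.   -1.9 173. ] F [ 0.3  0.2 -1.2] open 0.0254 t 15.425
```

```bash
python3 - <<'E'
from go import *
o=ctrl.get_obs();R=Ro.from_euler("xyz",o["orientation"],degrees=True).as_matrix()
print("toolz",R[:,2].round(4),o["joint_pos"])
th=np.radians(20.5);c=np.array([np.sin(th),0,-np.cos(th)]);y=np.radians(-10.3)
bx=np.array([np.cos(y),np.sin(y),0]);by=np.array([-np.sin(y),np.cos(y),0]);a=-np.sin(np.radians(25))*bx+np.array([0,0,np.cos(np.radians(25))])
p=np.cross(by,a)
for t in range(-12,16,3):
    Q=R@Ro.from_euler("z",t,degrees=True).as_matrix();v=Q@c
    print(t,"in-plane err",np.degrees(np.arctan2(v@p,v@a)).round(2),"out",np.degrees(np.arctan2(v@by,v@a)).round(2),"fingers.by",np.degrees(np.arcsin(Q[:,1]@a)).round(2))
E
```

```text
toolz [-0.0264  0.0558 -0.9981] [  28.12198049   10.93805654  -10.43516973   -3.80048274  -68.49520586
 -123.81650579]
-12 in-plane err 7.11 out -8.06 fingers.by 9.38
-9 in-plane err 6.9 out -7.02 fingers.by 8.07
-6 in-plane err 6.73 out -5.97 fingers.by 6.74
-3 in-plane err 6.61 out -4.92 fingers.by 5.4
0 in-plane err 6.55 out -3.86 fingers.by 4.05
3 in-plane err 6.54 out -2.81 fingers.by 2.68
6 in-plane err 6.58 out -1.75 fingers.by 1.32
9 in-plane err 6.67 out -0.7 fingers.by -0.05
12 in-plane err 6.81 out 0.35 fingers.by -1.43
15 in-plane err 7.0 out 1.39 fingers.by -2.79
```

```bash
cat > nip.py <<'E'
import sys
from go import *
# args: theta(deg), h of mouth, turn ; prints shift to put the mouth centre on the nipple axis at h
def nip(theta,h,turn=0,x0=-.0035,hg=.066):
    o=ctrl.get_obs();R=Ro.from_euler("xyz",o["orientation"],degrees=True).as_matrix()
    th=np.radians(theta);c=np.array([np.sin(th),0,-np.cos(th)]);y=np.radians(-10.3);s25,c25=np.sin(np.radians(25)),np.cos(np.radians(25))
    a=np.array([-s25*np.cos(y),-s25*np.sin(y),c25]);by=np.array([-np.sin(y),np.cos(y),0]);p=np.cross(by,a)
    S=np.array([.597,.1317,.084])
    Q=R@Ro.from_euler("z",turn,degrees=True).as_matrix();m=np.array([x0,0,.006])-hg*c;v=Q@c
    t=S+h*a-Q@m
    now=o["tool_pos"]+R@m-S
    print("shift",(R.T@(t-o["tool_pos"])).round(4),"mouth now h,p,by",(now@a).round(4),(now@p).round(4),(now@by).round(4),"err",np.degrees(np.arctan2(v@p,v@a)).round(1),np.degrees(np.arctan2(v@by,v@a)).round(1))
    print("a in tool",(R.T@a).round(3),"p",(R.T@p).round(3),"by",(R.T@by).round(3),"tcp",o["tool_pos"].round(4),o["orientation"].round(1),"F a,p,by",(o["force"]@a).round(1),(o["force"]@p).round(1),(o["force"]@by).round(1),"open",o["opening"].round(4),o["clock"])
if __name__=="__main__": nip(*[float(x) for x in sys.argv[1:]])
E
python3 nip.py 20.5 0.05 9.5
```

```text
shift [0.0078 0.0292 0.0601] mouth now h,p,by 0.098 0.0353 -0.0273 err 6.7 -0.5Traceback (most recent call last):
  File "nip.py", line 14, in <module>
    if __name__=="__main__": nip(*[float(x) for x in sys.argv[1:]])
                             ~~~^^^^^^^^^^^^^^^^^^^^^^^^^^^^^^^^^^^
  File "nip.py", line 13, in nip
    print("a in tool",(R.T@a).round(3),"p",(R.T@p).round(3),"by",(R.T@by).round(3),"tcp",o["tool_pos"].round(4),o["orientation"].round(1),"F a,p,by",(o["force"]@a).round(1),(o["force"]@p).round(1),(o["force"]@by).round(1),"open",o["opening"].round(4),o["clock"])
                                                                                                                                                                                                                                     ^^^^^^^^^^^^^^^^^^
AttributeError: 'float' object has no attribute 'round'
```

Units first: shifts go in units of 100 mm. So 0.06 m is 0.6, 0.04 m is 0.4.

```bash
sed -i 's/o\["opening"\].round(4)/round(o["opening"],4)/' nip.py
```

Call:
drive_effector(deltas="0.04 0.15 0.1 5 0.02 | 0.078 0.29 0.2 9.5 0.02 | 0.078 0.29 0.4 9.5 0.02 | 0.078 0.292 0.6 9.5 0.02 | 0.078 0.292 0.6 9.5 0.02 | 0.078 0.292 0.6 9.5 0.02")

```text
clock: 16.18
tool_pos: [0.5531, 0.1392, 0.199]
orientation: [177.3, -2.3, 163.6]
force: [0.5, -0.9, -1.7]
opening: 0.026
gripper_force: 30.0
```

```bash
python3 nip.py 20.5 0.05; python3 nip.py 20.5 0.024
```

```text
shift [ 0.0006 -0.0002  0.0009] mouth now h,p,by 0.0505 0.0009 0.0001 err 6.6 -0.6
a in tool [ 0.456 -0.004 -0.89 ] p [-0.883  0.117 -0.454] by [0.106 0.993 0.05 ] tcp [0.5531 0.1392 0.199 ] [177.3  -2.3 163.6] F a,p,by -1.8 -0.2 -0.8 open 0.026 16.175
shift [-0.0113 -0.0001  0.024 ] mouth now h,p,by 0.0505 0.0009 0.0001 err 6.6 -0.6
a in tool [ 0.456 -0.004 -0.89 ] p [-0.883  0.117 -0.454] by [0.106 0.993 0.05 ] tcp [0.5531 0.1392 0.199 ] [177.3  -2.3 163.6] F a,p,by -1.8 -0.2 -0.8 open 0.026 16.175
```

In the tool's units: 0.012 m is 0.12, 0.008 m is 0.08.

Call:
drive_effector(deltas="-0.04 0 0.08 0 0.02 | -0.06 0 0.12 0 0.02 | -0.06 0 0.12 0 0.02")

```text
clock: 16.55
tool_pos: [0.558, 0.1379, 0.1855]
orientation: [177.4, -2.4, 163.6]
force: [-1.0, 0.3, -2.7]
opening: 0.0259
gripper_force: 30.0
```

```bash
python3 nip.py 20.5 0.024
```

```text
shift [-0.0057  0.0004  0.0107] mouth now h,p,by 0.0362 -0.0002 -0.0003 err 6.7 -0.6
a in tool [ 0.458 -0.004 -0.889] p [-0.883  0.117 -0.455] by [0.106 0.993 0.05 ] tcp [0.558  0.1379 0.1855] [177.4  -2.4 163.6] F a,p,by -2.0 -2.1 0.1 open 0.0259 16.55
```

No contact with the mouth already past the pin tip, so I'll continue.

Call:
drive_effector(deltas="-0.03 0 0.05 0 0.02 | -0.057 0 0.107 0 0.02 | -0.057 0 0.107 0 0.02")

```text
clock: 16.92
tool_pos: [0.563, 0.1369, 0.1743]
orientation: [177.4, -2.4, 163.6]
force: [-0.4, 0.0, -1.9]
opening: 0.026
gripper_force: 30.0
```

```bash
python3 nip.py 20.5 0.024; python3 coup.py 6
```

```text
shift [-0.0002  0.0004 -0.0003] mouth now h,p,by 0.0239 -0.0004 -0.0004 err 6.7 -0.5
a in tool [ 0.458 -0.004 -0.889] p [-0.883  0.116 -0.455] by [0.105 0.993 0.05 ] tcp [0.563  0.1369 0.1743] [177.4  -2.4 163.6] F a,p,by -1.5 -1.2 -0.1 open 0.026 16.925
```

View pics/scene6c.png

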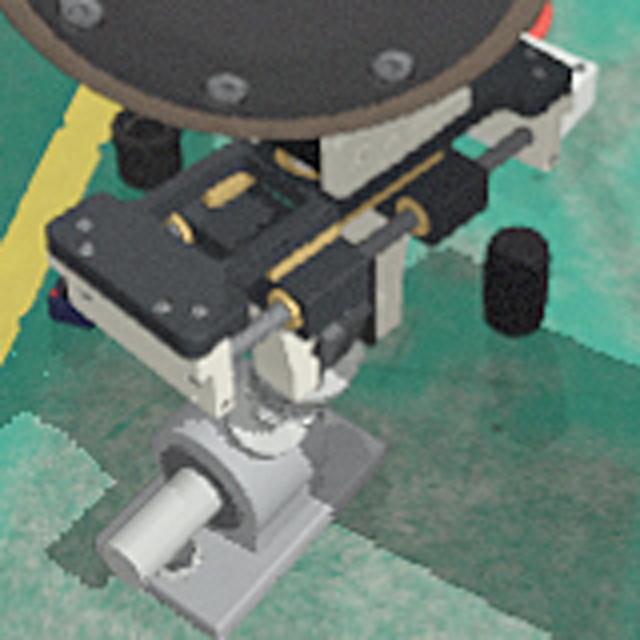

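The nose sits over the nipple at about crop (285,395), concentric with the shoulder at (268,435), and the cap is still upright at (517,283). I'll swing the tail outward to square the coupler on the nipple.

In the tool's units: 0.0035 m is 0.035, 0.0018 m is 0.018.

Call:
drive_effector(deltas="0.018 -0.002 0.009 0 0.02 | 0.035 -0.005 0.018 0 0.02 | 0.035 -0.005 0.018 0 0.02")

```text
clock: 17.4
tool_pos: [0.5603, 0.1378, 0.1739]
orientation: [177.3, -2.3, 163.7]
force: [2.8, -1.2, -2.3]
opening: 0.0255
gripper_force: 30.0
```

```bash
python3 nip.py 20.5 0.024
```

```text
shift [-0.0029  0.0002 -0.0007] mouth now h,p,by 0.0247 -0.0029 0.0001 err 6.6 -0.6
a in tool [ 0.456 -0.002 -0.89 ] p [-0.884  0.117 -0.453] by [0.105 0.993 0.051] tcp [0.5603 0.1378 0.1739] [177.3  -2.3 163.7] F a,p,by -3.3 1.7 -0.7 open 0.0255 17.4
```

Call:
drive_effector(deltas="0.018 -0.002 0.009 0 0.02 | 0.035 -0.005 0.018 0 0.02 | 0.035 -0.005 0.018 0 0.02")

```text
clock: 17.77
tool_pos: [0.558, 0.1384, 0.1728]
orientation: [177.3, -2.1, 163.7]
force: [6.3, -3.0, -0.1]
opening: 0.0261
gripper_force: 30.0
```

```bash
python3 nip.py 20.5 0.024
```

```text
shift [-0.005   0.0003 -0.0018] mouth now h,p,by 0.0247 -0.0053 0.0003 err 6.4 -0.7
a in tool [ 0.454 -0.002 -0.891] p [-0.885  0.117 -0.451] by [0.105 0.993 0.051] tcp [0.558  0.1384 0.1728] [177.3  -2.1 163.7] F a,p,by -2.9 6.0 -1.8 open 0.0261 17.775
```

In the tool's units: 0.004 m is 0.04, 0.0036 m is 0.036.

Call:
drive_effector(deltas="0.018 -0.002 0.009 0 0.02 | 0.036 -0.005 0.018 0 0.02 | 0.04 -0.005 0.02 0 0.02 | 0.04 -0.005 0.02 0 0.02")

```text
clock: 18.27
tool_pos: [0.5545, 0.1394, 0.171]
orientation: [177.2, -2.1, 163.7]
force: [7.8, -2.0, -1.7]
opening: 0.0261
gripper_force: 30.0
```

```bash
python3 nip.py 25 0.024
```

```text
shift [-0.0039  0.0004 -0.0017] mouth now h,p,by 0.0242 -0.0042 0.0001 err 1.9 -0.2
a in tool [ 0.453 -0.001 -0.891] p [-0.885  0.117 -0.45 ] by [0.105 0.993 0.052] tcp [0.5545 0.1394 0.171 ] [177.2  -2.1 163.7] F a,p,by -4.9 6.6 -0.6 open 0.0261 18.275
```

In the tool's units: -0.0022 m is -0.022, -0.0013 m is -0.013.

Call:
drive_effector(deltas="0.012 -0.002 0.006 0 0.02 | 0.012 -0.002 0.006 0 0.02 | -0.013 0.002 -0.007 0 0.02 | -0.022 0.002 -0.01 0 0.02 | -0.022 0.002 -0.01 0 0.02")

```text
clock: 18.9
tool_pos: [0.5544, 0.1388, 0.1708]
orientation: [177.3, -2.4, 163.7]
force: [2.0, 2.1, -0.4]
opening: 0.0258
gripper_force: 30.0
```

```bash
python3 nip.py 26 0.024; python3 - <<'E'
from m import *
from go import *
s=snap("scene");pickle.dump(s,open("s7.pkl","wb"));P=cloud(s);o=ctrl.get_obs();R=Ro.from_euler("xyz",o["orientation"],degrees=True).as_matrix()
T=(P-o["tool_pos"])@R;cv2.imwrite("pics/s7.png",cv2.resize(s["frame"][250:310,210:290],(800,600),interpolation=cv2.INTER_CUBIC)[...,::-1])
E
```

```text
shift [-0.003   0.0011 -0.0016] mouth now h,p,by 0.024 -0.0035 -0.0007 err 1.2 0.0
a in tool [ 0.457 -0.003 -0.889] p [-0.883  0.117 -0.454] by [0.105 0.993 0.051] tcp [0.5544 0.1388 0.1708] [177.3  -2.4 163.7] F a,p,by -1.0 1.3 2.4 open 0.0258 18.9
```

View pics/s7.png

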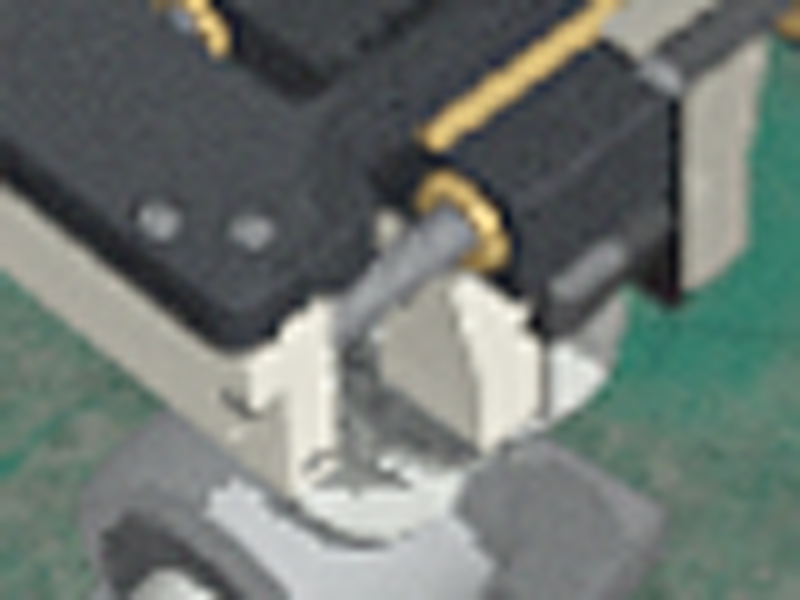

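The gripper hides the mouth in this crop, with only the flange edge visible at (590,370). From here I'll go by force, pushing along the nipple axis in small steps.

In the tool's units: 0.0046 m is 0.046, -0.004 m is -0.04.

Call:
drive_effector(deltas="-0.013 0 -0.007 0 0.02 | -0.026 0 0.019 0 0.02 | -0.04 0 0.046 0 0.02 | -0.04 0 0.046 0 0.02")

```text
clock: 19.45
tool_pos: [0.558, 0.1379, 0.1659]
orientation: [177.3, -2.4, 163.7]
force: [-0.2, 2.9, 0.3]
opening: 0.0261
gripper_force: 30.0
```

```bash
python3 nip.py 26 0.0
```

```text
shift [-0.0101  0.0012  0.015 ] mouth now h,p,by 0.018 -0.0023 -0.0009 err 1.2 0.0
a in tool [ 0.457 -0.003 -0.889] p [-0.883  0.117 -0.455] by [0.105 0.993 0.051] tcp [0.558  0.1379 0.1659] [177.3  -2.4 163.7] F a,p,by 0.6 -0.5 2.9 open 0.0261 19.45
```

Call:
drive_effector(deltas="-0.014 0 0.027 0 0.02 | -0.027 0 0.053 0 0.02 | -0.027 0 0.053 0 0.02")

```text
clock: 19.82
tool_pos: [0.561, 0.1374, 0.1595]
orientation: [177.3, -2.3, 163.6]
force: [5.6, 3.9, -7.4]
opening: 0.0258
gripper_force: 30.0
```

```bash
python3 nip.py 26 0.0
```

```text
shift [-0.0068  0.0012  0.0088] mouth now h,p,by 0.0109 -0.0021 -0.0009 err 1.2 0.0
a in tool [ 0.457 -0.003 -0.89 ] p [-0.883  0.117 -0.454] by [0.105 0.993 0.051] tcp [0.561  0.1374 0.1595] [177.3  -2.3 163.6] F a,p,by -8.7 1.3 4.9 open 0.0258 19.825
```

It appears the balls have snapped over, because the coupler is being pulled on. I'll relieve the side load and push home.

In the tool's units: 0.0036 m is 0.036, 0.0027 m is 0.027.

Call:
drive_effector(deltas="-0.014 0.005 0.027 0 0.02 | -0.018 0.01 0.036 0 0.02 | -0.018 0.01 0.036 0 0.02")

```text
clock: 20.2
tool_pos: [0.5617, 0.1372, 0.1568]
orientation: [177.4, -2.4, 163.6]
force: [-1.5, 0.3, 2.0]
opening: 0.026
gripper_force: 30.0
```

```bash
python3 nip.py 26 0.0
```

```text
shift [-0.006   0.0015  0.006 ] mouth now h,p,by 0.0081 -0.0027 -0.0011 err 1.3 0.1
a in tool [ 0.458 -0.005 -0.889] p [-0.883  0.116 -0.456] by [0.105 0.993 0.049] tcp [0.5617 0.1372 0.1568] [177.4  -2.4 163.6] F a,p,by 2.5 -0.6 0.0 open 0.026 20.2
```

Call:
drive_effector(deltas="-0.009 0 0.018 0 0.02 | -0.018 0 0.036 0 0.02 | -0.018 0 0.036 0 0.02")

```text
clock: 20.58
tool_pos: [0.5637, 0.1374, 0.1533]
orientation: [177.4, -2.4, 163.7]
force: [-5.6, -0.4, 4.0]
opening: 0.0256
gripper_force: 30.0
```

```bash
python3 nip.py 26 0.0
```

```text
shift [-0.004   0.0008  0.0026] mouth now h,p,by 0.0042 -0.0024 -0.0005 err 1.3 0.1
a in tool [ 0.458 -0.004 -0.889] p [-0.883  0.116 -0.455] by [0.105 0.993 0.05 ] tcp [0.5637 0.1374 0.1533] [177.4  -2.4 163.7] F a,p,by 5.9 -3.3 -1.4 open 0.0256 20.575
```

Call:
drive_effector(deltas="-0.005 0 0.02 0 0.02 | -0.013 0 0.038 0 0.02 | -0.013 0 0.038 0 0.02")

```text
clock: 20.95
tool_pos: [0.5654, 0.1375, 0.1501]
orientation: [177.3, -2.3, 163.7]
force: [-4.9, -0.3, 9.3]
opening: 0.0258
gripper_force: 30.0
```

```bash
python3 nip.py 26 0.0
```

```text
shift [-0.0022  0.0003 -0.0005] mouth now h,p,by 0.0006 -0.0022 -0.0001 err 1.2 0.0
a in tool [ 0.457 -0.003 -0.89 ] p [-0.883  0.116 -0.454] by [0.105 0.993 0.05 ] tcp [0.5654 0.1375 0.1501] [177.3  -2.3 163.7] F a,p,by 10.4 -0.4 -1.2 open 0.0258 20.95
```

Call:
drive_effector(deltas="-0.009 0 0.018 0 0.02 | -0.013 0 0.027 0 0.02 | -0.013 0 0.027 0 0.02")

```text
clock: 21.32
tool_pos: [0.5657, 0.1373, 0.1497]
orientation: [177.3, -2.3, 163.7]
force: [-16.8, 0.9, 27.9]
opening: 0.0258
gripper_force: 30.0
```

```bash
python3 nip.py 26 0.0
```

```text
shift [-0.0019  0.0003 -0.0009] mouth now h,p,by 0.0001 -0.0021 -0.0001 err 1.2 0.0
a in tool [ 0.457 -0.002 -0.89 ] p [-0.883  0.116 -0.454] by [0.104 0.993 0.051] tcp [0.5657 0.1373 0.1497] [177.3  -2.3 163.7] F a,p,by 32.3 -3.3 -2.1 open 0.0258 21.325
```

Call:
drive_effector(deltas="0 0 0 0 0.02 | 0 0 0 0 0.02")

```text
clock: 21.58
tool_pos: [0.5657, 0.1373, 0.1497]
orientation: [177.3, -2.3, 163.7]
force: [-15.8, -0.1, 27.5]
opening: 0.0256
gripper_force: 30.0
```

```bash
cat > mom.py <<'E'
from nip import *
o=ctrl.get_obs();R=Ro.from_euler("xyz",o["orientation"],degrees=True).as_matrix()
y=np.radians(-10.3);s,c=np.sin(np.radians(25)),np.cos(np.radians(25));a=np.array([-s*np.cos(y),-s*np.sin(y),c]);by=np.array([-np.sin(y),np.cos(y),0]);p=np.cross(by,a)
F,M=o["force"]+np.array([0,0,1.6]),o["moment"];B=np.array([a,p,by])
f,m=B@F,B@M
r=np.cross(f,m)/(f@f)
print("F apb",f.round(1),"M apb",m.round(3),"line offset p,b from TCP at a=0:",(r-f*r[0]/f[0])[1:].round(4),"at mouth a=-.066",(r+f*(-.066-r[0])/f[0])[1:].round(4))
g=B@(R@np.array([-.0035,0,.006]));print("grip axis pt from TCP apb",g.round(4))
E
python3 mom.py; python3 nip.py 26 0
```

```text
F apb [32.9 -1.8 -2.9] M apb [ 0.585 -0.481  5.87 ] line offset p,b from TCP at a=0: [-0.1787 -0.0145] at mouth a=-.066 [-0.1752 -0.0086]
grip axis pt from TCP apb [-0.0069  0.0004 -0.0001]
shift [-0.0019  0.0004 -0.0009] mouth now h,p,by 0.0001 -0.0021 -0.0001 err 1.2 -0.0
a in tool [ 0.457 -0.002 -0.89 ] p [-0.883  0.116 -0.454] by [0.104 0.993 0.051] tcp [0.5657 0.1373 0.1497] [177.3  -2.3 163.7] F a,p,by 31.4 -2.4 -2.9 open 0.0256 21.575
```

```bash
cat > ax.py <<'E'
from m import *
from scipy.optimize import least_squares
y=np.radians(-10.3);s_,c_=np.sin(np.radians(25)),np.cos(np.radians(25));a=np.array([-s_*np.cos(y),-s_*np.sin(y),c_]);by=np.array([-np.sin(y),np.cos(y),0]);p=np.cross(by,a)
B=np.array([a,p,by]);S=np.array([.597,.1317,.084])
def fit(lo,hi,r):
  for n in("scene","top"):
    Q=[]
    for _ in range(4):
        P=cloud(snap(n));q=(P[np.isfinite(P[...,0])]-S)@B.T;Q.append(q)
    q=np.vstack(Q);d=np.hypot(q[:,1]+.001,q[:,2]);q=q[(q[:,0]>lo)&(q[:,0]<hi)&(abs(d-r)<.004)]
    if len(q)<20: print(n,len(q));continue
    f=lambda v:np.hypot(q[:,1]-v[0]-v[2]*(q[:,0]-.017),q[:,2]-v[1]-v[3]*(q[:,0]-.017))-r
    o=least_squares(f,[0,0,0,0],loss="soft_l1",f_scale=.001)
    sd=np.sqrt(np.diag(np.linalg.inv(o.jac.T@o.jac))*np.mean(o.fun**2))
    print(n,len(q),"ctr p,b",o.x[:2].round(4),"tilt p,b deg",np.degrees(o.x[2:]).round(2),"sd",np.degrees(sd[2:]).round(2),"az span",np.degrees(np.percentile(np.arctan2(q[:,2],q[:,1]),[5,95])).round(),"rms",np.sqrt(np.mean(f(o.x)**2)).round(5))
fit(.003,.031,.017)
E
python3 ax.py
```

```text
scene 311 ctr p,b [-0.0004  0.0002] tilt p,b deg [-0.37  2.15] sd [0.77 0.39] az span [ 53. 149.] rms 0.00051
top 0
```

The nose cylinder fit gives the coupler centred, with about 0.4° in-plane and 2° sideways tilt. The sideways force agrees with that, so I'll ease the tool toward -y and press again.

In the tool's units: -0.0015 m is -0.015, -0.0008 m is -0.008.

Call:
drive_effector(deltas="0 -0.008 0 0 0.02 | 0.003 -0.015 0 0 0.02 | 0.003 -0.015 0 0 0.02")

```text
clock: 22.35
tool_pos: [0.5656, 0.1371, 0.1496]
orientation: [177.2, -2.3, 163.7]
force: [-14.6, 4.1, 25.4]
opening: 0.0258
gripper_force: 30.0
```

```bash
python3 nip.py 26 0; python3 ax.py; python3 - <<'E'
from ax import *
s=pickle.load(open("scene5.pkl","rb"));P=cloud(s);q0=(P[np.isfinite(P[...,0])]-S)@B.T
d=np.hypot(q0[:,1],q0[:,2]);q=q0[(q0[:,0]>.003)&(q0[:,0]<.027)&(abs(d-.008)<.003)&(abs(q0[:,0]-.02)>.003)]
f=lambda v:np.hypot(q[:,1]-v[0]-v[2]*(q[:,0]-.015),q[:,2]-v[1]-v[3]*(q[:,0]-.015))-.008
o=least_squares(f,[0,0,0,0],loss="soft_l1",f_scale=.001);sd=np.sqrt(np.diag(np.linalg.inv(o.jac.T@o.jac))*np.mean(o.fun**2))
print("nipple",len(q),o.x[:2].round(4),np.degrees(o.x[2:]).round(2),np.degrees(sd[2:]).round(2))
E
```

```text
shift [-0.0018  0.0005 -0.0009] mouth now h,p,by 0.0 -0.0021 -0.0002 err 1.1 -0.1
a in tool [ 0.456 -0.    -0.89 ] p [-0.884  0.116 -0.453] by [0.104 0.993 0.053] tcp [0.5656 0.1371 0.1496] [177.2  -2.3 163.7] F a,p,by 29.4 -2.9 1.4 open 0.0258 22.35
scene 318 ctr p,b [-0.0003  0.0002] tilt p,b deg [0.63 2.36] sd [0.82 0.41] az span [ 53. 146.] rms 0.00055
top 0
scene 316 ctr p,b [-0.0006  0.0001] tilt p,b deg [-1.08  2.09] sd [0.8 0.4] az span [ 52. 147.] rms 0.00053
top 0
nipple 57 [-0.0002  0.0003] [0.91 0.18] [1.35 1.03]
```

In the tool's units: 0.0004 m is 0.004.

Call:
drive_effector(deltas="0 0.004 0 -2 0.02 | 0 0.004 0 -4 0.02 | 0 0.004 0 -4 0.02")

```text
clock: 23.52
tool_pos: [0.5651, 0.136, 0.1497]
orientation: [177.2, -2.1, 167.7]
force: [-15.3, -0.9, 27.6]
opening: 0.0258
gripper_force: 30.0
```

```bash
python3 nip.py 26 0; python3 ax.py; python3 mom.py
```

```text
shift [-0.002  -0.0006 -0.0008] mouth now h,p,by 0.0002 -0.0022 0.0007 err 1.0 -1.7
a in tool [ 0.456  0.029 -0.89 ] p [-0.889  0.053 -0.454] by [0.034 0.998 0.05 ] tcp [0.5651 0.136  0.1497] [177.2  -2.1 167.7] F a,p,by 31.3 -1.8 -3.6 open 0.0258 23.525
scene 236 ctr p,b [-0.0004  0.0003] tilt p,b deg [-1.66 -0.3 ] sd [1.05 0.66] az span [ 82. 149.] rms 0.00057
top 0
F apb [33.4 -1.5 -3.8] M apb [ 0.653 -1.268  5.629] line offset p,b from TCP at a=0: [-0.1687 -0.0379] at mouth a=-.066 [-0.1658 -0.0303]
grip axis pt from TCP apb [-0.0069  0.0004  0.0002]
```

In the tool's units: -0.0003 m is -0.003.

Call:
drive_effector(deltas="0 -0.003 0 2 0.02 | 0 -0.003 0 2 0.02 | 0 -0.003 0 2 0.02 | 0 -0.003 0 2 0.02")

```text
clock: 24.42
tool_pos: [0.5656, 0.1367, 0.1497]
orientation: [177.2, -2.2, 165.7]
force: [-14.1, 2.6, 26.5]
opening: 0.0254
gripper_force: 30.0
```

```bash
python3 nip.py 26 0; python3 ax.py; python3 - <<'E'
from m import *
s=snap("scene");P=cloud(s);g=s["frame"].astype(int)
m=box(P,[.49,-.09,.005],[.62,.03,.09])&(g.max(-1)<75);q=P[m];print("cap",m.sum(),q.min(0),q.max(0))
E
```

```text
shift [-0.0017 -0.0002 -0.0008] mouth now h,p,by 0.0001 -0.0019 0.0004 err 1.0 -0.9
a in tool [ 0.456  0.015 -0.89 ] p [-0.887  0.085 -0.453] by [0.069 0.996 0.052] tcp [0.5656 0.1367 0.1497] [177.2  -2.2 165.7] F a,p,by 30.1 -1.8 0.1 open 0.0254 24.425
scene 284 ctr p,b [-0.0002  0.0003] tilt p,b deg [-1.74  1.35] sd [0.97 0.51] az span [ 66. 146.] rms 0.00058
top 0
cap 366 [ 0.53687129 -0.04562374  0.00539947] [ 0.56731088 -0.01240043  0.05374736]
```

The coupler is held with 30 N along the nipple axis and almost no side force. The mouth measures on the shoulder, the cap stands upright, and the grip is firm. Handing in.

```bash
python3 -c "
from plant import ctrl; print(ctrl.close_job())"
```

```text
the job is handed in; nothing more can be done
None
```

I handed the job in at about 25 s: by camera and force readings the cap stands upright on the bench clear of the block, and the coupler is snapped over the nipple, still gripped and pressed home with about 30 N, tilted at most about 2°; no verdict came back.

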